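# Pop the touch-latch compartment under the phone on the photo bench

### The arm

A 7-joint arm with a two-finger parallel gripper is mounted at the origin on the work surface. World frame = base frame: x ahead of the robot, y to its left, z up, the work surface at z = 0. Lengths are in m, angles in rad, forces in N, time in s.
With the tool pointing down it reaches from about 0.425 to 0.925 m from the base axis. Payload 6.8 kg.
Tool frame: the origin (TCP) lies midway between the tips of the shut fingers; the grasp point (between the pads) lies 19 mm behind it; x points along the fingers, y is the direction in which the jaws open and shut, and the axes are right-handed (so a half turn about x gives the same grasp; the last joint's range is limited). The gripper opens to 85 mm and grips with 20 to 120 N. Pads are 22 mm wide; open, the fingers measure 114 mm over their backs; the gripper's body (76 mm by 85 mm) begins 54 mm behind the grasp point. The pads swing forward as they close: fully open they stand 13 mm farther back than shut.
Start: joints at [0.993, 0.477, 0.022, 1.555, -0.011, 1.109, -0.083], TCP at [0.306, -0.602, 0.231] pointing down, gripper open.
Joint ranges: [-2.96, 2.96], [-0.34, 2.1], [-1.41, 1.46], [0.24, 2.44], [-1.37, 4.51], [0.17, 1.92], [-2.96, 2.96]. Speed limits (rad/s): [2.39, 2.39, 3.14, 3.14, 3.14, 3.14, 3.14].

### API

Orientations are given as a rotation vector (axis times angle).
In Python, from bench import r, viewer, nets gives the robot as it stands.
- The arm moves only by the shell command python3 -m pendant 'ROWS' [FORCE]. ROWS is JSON, one flat list of numbers, 5 for each row, row after row: the finger opening in mm, from 0 to 85.4, then the shift along the tool's x, y, z in mm, then the turn about the tool's x in rad. A call has 1 to 20 rows; each row shifts and turns the commanded pose from where the row before left it, along the tool's axes as they then stand; what a row does not reach is not made up. A row lasts 1/8 s, in which the tool goes at most 62.5 mm and 10.7 degrees, less where a joint would pass 70% of its speed; a pose out of reach is approached as far as the arm can. A call with a gripper value outside its range is refused whole. The fingers move at their own pace and stop on an object; FORCE is the grip in N (left out, the last holds). Time passes only in rows, so rows that do not move let the fingers close. It gives the time, the measured TCP pose, the force and the opening at its end, in the units of the state.
- r.get_obs(): the state, without advancing time (a new reading comes with each control period).
- viewer.grab_frame(name): name is "scene" or "side" or "wrist"; returns (picture, depth): 384x512x3 uint8, red, green, blue; 384x512 float32, m along the optical axis (not along the pixel's ray), 0 where there is no reading.
- viewer.calibration(name): a dict with "mtx" (3x3 intrinsics, pixels), "distortion" ([k1, k2, p1, p2, k3] as OpenCV has them; the pictures are not rectified), "world_to_cam" (4x4, takes a point from world to camera coordinates). Camera axes: x right, y up, looking along -z (the intrinsics and any distortion apply to the point x, -y, -z); pixel columns grow to the right and rows downward; lengths in m; the calibration is good to about 2 mm. A picture is of the moment at which its call begins: read the wrist's pose just before it. calibration takes no time and is no camera call; for the wrist camera it gives the pose at the moment of the call.
- r.hand_in(): hands the job in, once; it reports no verdict.
Trained networks look in the newest picture that a camera, given by its name, has taken for a name from the list of things; names that differ only in an ending like _2 or _b are one class to them, and where a whole thing is asked for, a point or a joint stands for the part that bears it (a point fixed in the world has none). Each returns a list of dicts, best first, with "score" (0 to 1); they miss things now and then, are a little off and sometimes report something else, mostly with a low value. They report only what shows in the picture. A call takes as long as a camera call. They do not tell look-alikes from the thing itself.
- nets.look_for(name, camera): "location" ([x, y, z] in m, in world coordinates, good to about 4 mm: the middle of the surface that is visible of it).
- nets.silhouettes(name, camera): "mask" (384x512 bool, what is visible of it).
The state is a dict: "clock": time; "joints": joint angles; "qvel": joint speeds; "tau": joint torques, N m; "tcp_pos": TCP position; "orientation": TCP orientation; "contact_force": force on the tool from outside, world axes, zero at the start; "moment": the same for the moment, N m; "grip_width": finger opening in m.
Only numpy, scipy, OpenCV 4.12 (cv2) and the standard library are available. Lean on these libraries where they do the work, as an engineer would, in place of code of your own. Each camera call takes 0.05 s, during which the arm holds its last target. There are 200 camera calls.

### The job

A phone is lying on one of the two touch-latch lids of the photo board. Push the phone sideways off that lid to the middle of the board, clear of both lids and lying flat, without picking it up; then press the yellow spot of the lid it was lying on, so that the catch lets go, and take the finger away so the lid springs up ajar. Leave the other lid shut, the small black box on it where it is, and everything else undisturbed.

Things in the scene. Friction and masses are not known exactly. Their poses are not given: they have to be found in the camera images.
- board: dark grey photo baseboard, fixed, 320 mm (x) by 600 mm (y) by 70 mm high; origin at the centre of its underside, z up; its near edge (-x) faces the robot, turned by up to 0.15 rad. Between the lids its top is a free field with a printed grid, from y = -115 to +115 mm. The phone is in the middle when both its end points are within 90 mm of the line y = 0.
- lid_left (a joint): light grey touch-latch lid in the board's left (+y) half, 160 mm (board x) by 110 mm, 6 mm thick, centred at board x = -5, y = +170 mm, its top 0.5 mm above the board top. Hinge along board y on its far edge (board x = +75 mm). Joint value in rad: 0 shut and latched, grows as the near edge rises; stops at -0.04 and 0.45 (ajar, near edge 70 mm up). Sprung open, held by a hidden catch.
- lid_right (a joint): light grey touch-latch lid in the board's right (-y) half, 160 mm (board x) by 110 mm, 6 mm thick, centred at board x = -5, y = -170 mm, its top 0.5 mm above the board top. Hinge along board y on its far edge (board x = +75 mm). Joint value in rad: 0 shut and latched, grows as the near edge rises; stops at -0.04 and 0.45 (ajar, near edge 70 mm up). Sprung open, held by a hidden catch.
- catch_left (a point): centre of the yellow press spot (24 mm across) on top of the left lid, 30 mm from its near edge; moves with the lid; may be hidden by what lies on it. Pushed down 4 to 5 mm (3 N rising to about 10 N, then a firm stop; under 2 mm is too little) it frees the catch; as the finger rises the lid springs to 0.45 rad within about a second. It does not latch again.
- catch_right (a point): centre of the yellow press spot (24 mm across) on top of the right lid, 30 mm from its near edge; moves with the lid; may be hidden by what lies on it. Pushed down 4 to 5 mm (3 N rising to about 10 N, then a firm stop; under 2 mm is too little) it frees the catch; as the finger rises the lid springs to 0.45 rad within about a second. It does not latch again.
- phone: black phone in a bumper case, loose, 145 mm (its x) by 72 mm (its y) by 12 mm thick, about 0.16 kg, screen up; origin at the centre of its underside, z up. At the start it lies on one of the lids, its length along the board's x within about 0.25 rad. Its weight does not free the catch, but pressing down on it would.
- phone_end_a (a point): middle of one short end of the phone (its x = +72.5 mm), 6 mm above its underside
- phone_end_b (a point): middle of the other short end (x = -72.5 mm)
- black_box: small black box, 80 x 60 x 50 mm, with a silver seam and a square white label on top, loose, on the lid that must stay shut; origin at the centre of its underside
- scale: yellow photo scale with black checks, 22 x 120 x 5 mm, loose, on the board near its near edge; origin at the centre of its underside
- loupe: black round loupe, 40 mm across, 36 mm high, loose, on the board near its far edge; origin at the centre of its underside
- tape: roll of green tape, 96 mm across, 25 mm high, loose on the bench to the left of the board; origin at the centre of its underside
- marker: yellow folded evidence tent, 55 x 60 mm, 70 mm high, loose on the bench to the right of the board; origin at the centre of its underside
- caliper: steel caliper 230 mm long, lying loose on the bench to the right of the robot; origin on the underside at the middle of its beam
- cup: white plastic cup, 70 mm across, 85 mm high, loose on the bench to the left of the robot; origin at the centre of its underside
There are look-alikes about, which are no part of the job. Leave any blue look-alike of the black_box alone. There is more than one size of the phone; the job needs the smaller.

How it is judged:
By the outcome, as a careful person would: the job done as asked, in the order asked, and still so for the second after the job is handed in, with the robot touching nothing.
It also fails if it takes over 43 s, if anything falls off the work surface, if the arm or the gripper's body presses on something with over 40 N, if the wrist force passes 120 N, or if a joint passes its speed limit or range.

## Working session

There is one attempt and no reset: what is moved stays moved. The work goes in short steps, Python scripts to look and compute and a shell command to move; the robot and the scene stay as the last step left them, time stands still between calls to the robot, and variables do not carry over. Pictures are saved under pics/ and viewed, about 8 in all and at most 12, crops included, and the job is handed in when it is done.

```bash
mkdir -p pics; cat > h.py <<'E'
import numpy as np, cv2
from bench import r, viewer, nets
def pix(p,cam):
    c=viewer.calibration(cam); q=np.c_[np.atleast_2d(p),np.ones(len(np.atleast_2d(p)))]@np.array(c["world_to_cam"]).T
    q=q[:,:3]*[1,-1,-1]
    return cv2.projectPoints(q,np.zeros(3),np.zeros(3),np.array(c["mtx"]),np.array(c["distortion"],float))[0][:,0]
def atz(uv,z,cam,c=None):
    "pixels -> world on plane z"
    c=c or viewer.calibration(cam); uv=np.atleast_2d(np.array(uv,float)).reshape(-1,1,2)
    n=cv2.undistortPoints(uv,np.array(c["mtx"]),np.array(c["distortion"],float))[:,0]
    d=np.c_[n[:,0],-n[:,1],-np.ones(len(n))]; W=np.linalg.inv(np.array(c["world_to_cam"]))
    d=d@W[:3,:3].T; o=W[:3,3]
    return o+d*((z-o[2])/d[:,2])[:,None]
def save(cam,name,crop=None,s=1):
    im,dp=viewer.grab_frame(cam); b=im[:,:,::-1]
    if crop: b=b[crop[1]:crop[3],crop[0]:crop[2]]
    cv2.imwrite(f'pics/{name}.png',cv2.resize(b,None,fx=s,fy=s)); return im,dp
E
python3 - <<'E'
from h import *
np.set_printoptions(precision=3,suppress=True)
save('scene','s1',s=1.5); 
for n in ['phone','black_box','lid_left','lid_right','catch_left','catch_right','scale','loupe','board','marker','tape']:
    print(n,[(np.round(d['location'],3),round(d['score'],2)) for d in nets.look_for(n,'scene')][:3])
save('side','d1',s=1.2)
o=r.get_obs(); print(o['tcp_pos'],o['orientation'],o['clock'])
import scipy.spatial.transform as t; print(t.Rotation.from_rotvec(o['orientation']).as_matrix())
E
```

```text
phone [(array([0.683, 0.438, 0.017]), 0.96), (array([0.575, 0.107, 0.087]), 0.87)]
black_box [(array([ 0.849, -0.132,  0.047]), 0.96), (array([ 0.56 , -0.211,  0.113]), 0.72), (array([ 0.624, -0.466,  0.047]), 0.59)]
lid_left [(array([0.599, 0.151, 0.071]), 0.68)]
lid_right [(array([ 0.587, -0.2  ,  0.068]), 0.9)]
catch_left [(array([0.599, 0.146, 0.068]), 0.73)]
catch_right [(array([ 0.555, -0.208,  0.115]), 0.71), (array([ 0.588, -0.203,  0.066]), 0.59)]
scale [(array([0.434, 0.01 , 0.074]), 0.78)]
loupe [(array([ 0.697, -0.09 ,  0.096]), 0.54)]
board [(array([ 0.632, -0.   ,  0.067]), 0.74), (array([0.597, 0.15 , 0.068]), 0.67)]
marker [(array([ 0.442, -0.438,  0.027]), 0.62)]
tape [(array([0.491, 0.456, 0.017]), 0.65)]
[ 0.306 -0.602  0.231] [ 1.96   0.469 -1.96 ] 0.65
[[ 0.     0.453 -0.892]
 [-0.    -0.892 -0.453]
 [-1.     0.    -0.   ]]
```

View pics/s1.png

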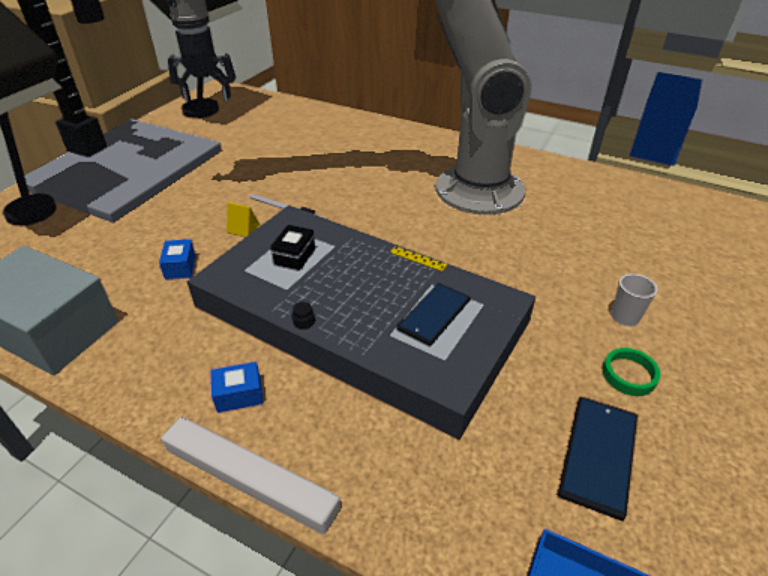

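View pics/d1.png

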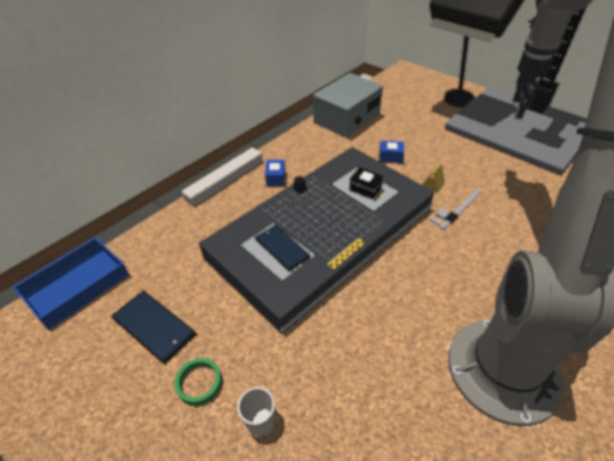

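The phone is on the left lid, at about (435,313) in the 1.5x scene picture. The box is on the right lid at (293,245), the scale at (418,257) and the loupe at (303,314). Next I fit the board and the phone.

```bash
cat > fit.py <<'E'
from h import *
np.set_printoptions(precision=3,suppress=True)
def phone(cam):
    viewer.grab_frame(cam); out=[]
    for d in nets.silhouettes('phone',cam):
        m=d['mask'].astype(np.uint8); ys,xs=np.nonzero(m)
        if len(xs)<50: continue
        p=atz(np.c_[xs,ys],0.0825,cam)
        c,s,a=cv2.minAreaRect((p[:,:2]*1000).astype(np.float32))
        out.append((c,s,a,d['score']))
    return out
E
python3 - <<'E'
from fit import *
P=atz(np.array([[290,208],[535,298],[460,432],[192,285]])/1.5,0.07,'scene')
print(P); print(np.linalg.norm(np.diff(np.r_[P,P[:1]],axis=0),axis=1), P.mean(0))
for i in range(4):
    e=P[(i+1)%4]-P[i]; print(np.arctan2(e[1],e[0]))
for c in ('scene','side'): print(c,phone(c))
for n in ['scale','loupe','black_box']:print(n,[d['location'] for d in nets.look_for(n,'side')])
E
```

```text
[[ 0.388 -0.331  0.07 ]
 [ 0.432  0.256  0.07 ]
 [ 0.775  0.237  0.07 ]
 [ 0.7   -0.35   0.07 ]]
[0.589 0.343 0.591 0.313] [ 0.574 -0.047  0.07 ]
1.4960862867231095
-0.055623245472360285
-1.696919289130171
3.0824392564380707
scene [((724.0438232421875, 429.1046142578125), (189.59146118164062, 93.7480697631836), 3.304725408554077, 0.95), ((568.5238037109375, 104.1494140625), (78.84942626953125, 156.30357360839844), 82.099365234375, 0.94)]
side [((555.9210815429688, 107.67538452148438), (73.79679870605469, 144.75155639648438), 81.59182739257812, 0.96), ((294.357421875, -311.1431884765625), (205.26890563964844, 48.113521575927734), 85.44806671142578, 0.72), ((614.016845703125, 450.6275634765625), (190.06893920898438, 92.46920776367188), 4.132381916046143, 0.59)]
scale [[0.4249, 0.015, 0.0801]]
loupe [[0.6763, -0.0891, 0.0958]]
black_box [[0.5283, -0.1956, 0.1163], [0.8208, -0.1252, 0.0493]]
```

```bash
python3 -m pendant '[85,-8,-41,-43,0, 85,-8,-41,-43,0, 85,-8,-41,-43,0, 85,-8,-41,-43,0, 85,-8,-41,-43,0, 85,-8,-41,-43,0, 85,-8,-41,-43,0, 85,-8,-41,-43,0, 85,-8,-41,-43,0, 85,-8,-41,-43,0, 85,-8,-41,-43,0, 85,-8,-41,-43,0, 85,-8,-41,-43,0, 85,0,0,0,-0.16, 85,0,0,0,-0.16, 85,0,0,0,-0.16, 85,0,0,0,-0.16, 85,0,0,0,-0.16, 85,0,0,0,-0.16, 85,0,0,0,0]'
python3 - <<'E'
from fit import *
import scipy.spatial.transform as t
o=r.get_obs(); print(o['tcp_pos'],o['clock'],o['joints']);print(t.Rotation.from_rotvec(o['orientation']).as_matrix())
print(phone('wrist')); save('wrist','w1',s=1.5)
W=np.linalg.inv(np.array(viewer.calibration('wrist')['world_to_cam'])); print(W)
E
```

```text
clock: 3.5
tcp_pos: [0.5628, 0.1263, 0.3353]
orientation: [1.314, 1.138, -1.313]
contact_force: [-0.7, -0.2, 0.5]
grip_width: 0.0852
[0.563 0.126 0.335] 3.5 [ 0.138  0.288 -0.583  1.632  0.164  1.271 -0.617]
[[ 0.     0.99  -0.142]
 [ 0.    -0.142 -0.99 ]
 [-1.     0.    -0.   ]]
[((562.8056030273438, 105.1105728149414), (72.00099182128906, 144.13906860351562), 81.71751403808594, 0.75), ((569.3350830078125, 116.63859558105469), (108.43998718261719, 156.0236053466797), 85.54817962646484, 0.37)]
[[ 0.99   0.138  0.04   0.573]
 [-0.144  0.949  0.28   0.197]
 [ 0.    -0.283  0.959  0.478]
 [ 0.     0.     0.     1.   ]]
```

View pics/w1.png

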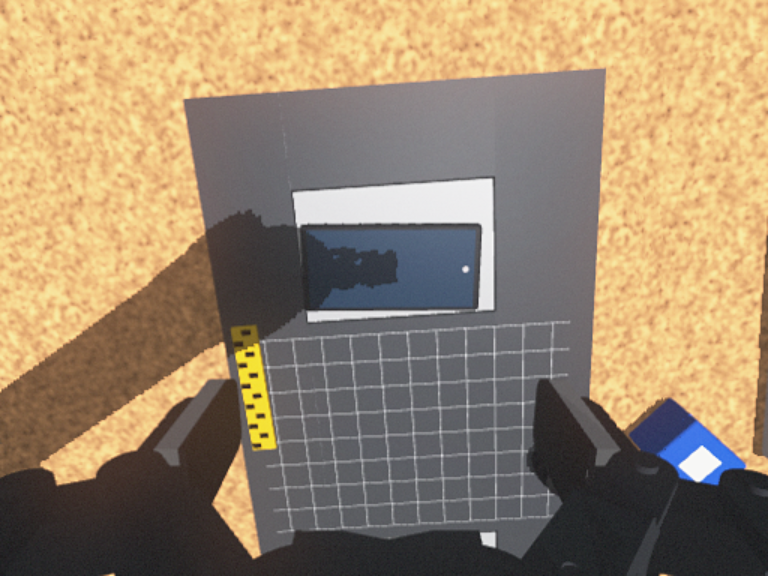

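The phone is at (390,267), its top edge at row 225. The lid corners are (292,190), (494,177), (495,310) and (308,322), and the scale runs from (245,330) to (262,448). Phone size and yaw match what they should be.

```bash
python3 - <<'E'
from fit import *
L=atz(np.array([[292,190],[494,177],[495,310],[308,322]])/1.5,0.0705,'wrist')[:,:2]
print(L,np.linalg.norm(np.diff(np.r_[L,L[:1]],axis=0),axis=1),L.mean(0))
B=atz(np.array([[185,99],[605,69]])/1.5,0.07,'wrist')[:,:2]; print(B)
S=atz(np.array([[231,327],[256,325],[276,448],[253,451]])/1.5,0.075,'wrist')[:,:2]
e=B[1]-B[0]; yaw=np.arctan2(e[1],e[0]); e1=L[1]-L[0];e2=L[2]-L[3]; print('yaw',yaw,np.arctan2(*e1[::-1]),np.arctan2(*e2[::-1]))
R=np.array([[np.cos(yaw),-np.sin(yaw)],[np.sin(yaw),np.cos(yaw)]])
o=L.mean(0)-R@[-.005,.170]; o2=B.mean(0)-R@[0,.3]; print('org',o,o2)
print('phone board',R.T@(np.array([.5628,.1051])-o),'scale',(S-o)@R)
for n in([.697,-.09],[.676,-.089],[.54,-.2]): print(R.T@(np.array(n)-o))
print('catch',o+R@[-.055,.170])
E
```

```text
[[0.494 0.176]
 [0.654 0.163]
 [0.646 0.052]
 [0.486 0.064]] [0.161 0.111 0.16  0.112] [0.57  0.114]
[[0.427 0.254]
 [0.743 0.229]]
yaw -0.07773349107806769 -0.08115014777796635 -0.07650076494852755
org [ 0.562 -0.056] [ 0.562 -0.057]
phone board [-0.011  0.161] scale [[-0.15   0.116]
 [-0.129  0.116]
 [-0.127 -0.004]
 [-0.149 -0.006]]
[ 0.138 -0.023]
[ 0.116 -0.024]
[-0.01  -0.145]
catch [0.52  0.117]
```

```bash
python3 -m pendant '[85,0,3,-42,0, 85,50,0,0,0, 85,50,0,0,0, 85,50,0,0,0, 85,50,0,0,0, 85,36,0,0,0, 85,20,0,0,0, 85,8,0,0,0, 85,0,0,0,0, 85,0,0,0,0, 85,0,0,0,0]'
python3 - <<'E'
from fit import *
save('wrist','w2',s=1.2); print(r.get_obs()['clock'])
E
```

```text
clock: 5.03
tcp_pos: [0.5723, 0.1678, 0.0724]
orientation: [1.314, 1.138, -1.311]
contact_force: [0.5, 0.1, -0.9]
grip_width: 0.085
5.075
```

View pics/w2.png

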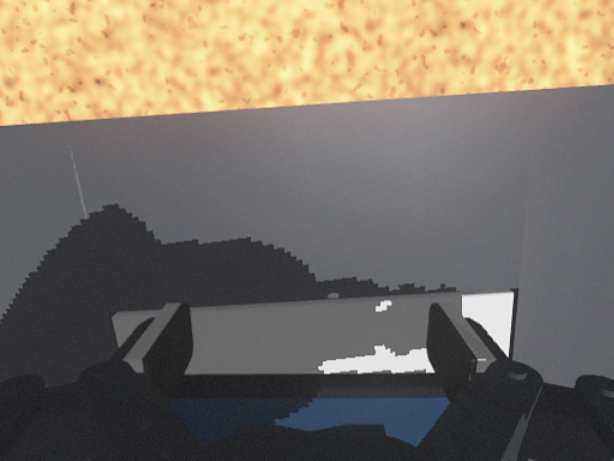

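```bash
python3 -m pendant '[85,4,0,0,0, 85,4,0,0,0, 85,1,0,0,0, 85,0,0,0,0, 85,0,0,7,0, 85,0,0,7,0, 85,0,0,7,0, 85,0,0,7,0, 85,0,0,0,0]'
python3 - <<'E'
from fit import *
print(phone('side'));save('side','d2',(170,100,400,300),3)
E
```

```text
clock: 6.2
tcp_pos: [0.5677, 0.1389, 0.0623]
orientation: [1.313, 1.138, -1.313]
contact_force: [-0.6, -0.3, 0.4]
grip_width: 0.0849
[((543.743896484375, 95.89187622070312), (72.89231872558594, 129.03782653808594), 80.37374877929688, 0.73), ((614.3751220703125, 450.19989013671875), (190.3065948486328, 92.66531372070312), 4.037782192230225, 0.72)]
```

View pics/d2.png

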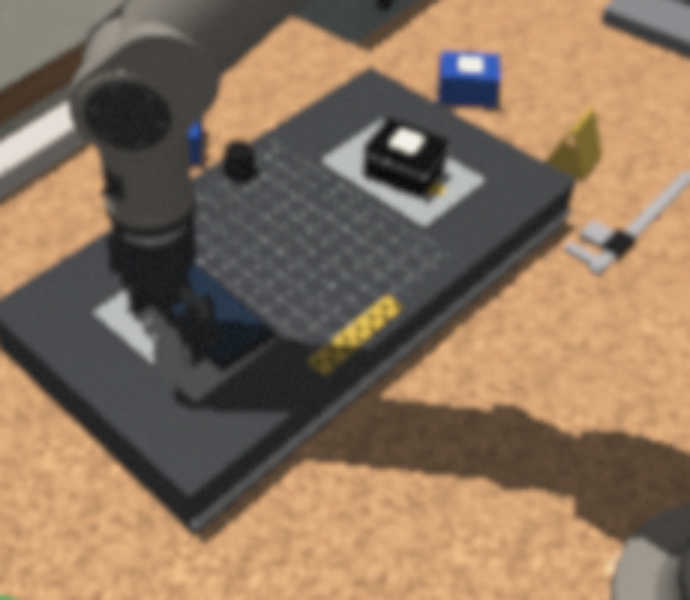

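The phone, at (225,330) in the crop, has slid about 12 mm towards the field and is still square to the fingers. I'll carry on pushing.

```bash
python3 -m pendant '[85,0,0,9,0, 85,0,0,9,0, 85,0,0,9,0, 85,0,0,9,0, 85,0,0,9,0, 85,0,0,9,0, 85,0,0,9,0, 85,0,0,9,0, 85,0,0,9,0, 85,0,0,9,0, 85,0,0,9,0, 85,0,0,9,0, 85,0,0,9,0, 85,0,0,6,0, 85,0,0,3,0, 85,0,0,0,0]'
python3 - <<'E'
from fit import *
print(phone('side'))
E
```

```text
clock: 8.35
tcp_pos: [0.55, 0.0149, 0.0623]
orientation: [1.312, 1.139, -1.313]
contact_force: [-0.1, -0.3, -0.5]
grip_width: 0.0848
[((526.8603515625, -24.615718841552734), (72.90068817138672, 126.0387191772461), 82.89859008789062, 0.9), ((613.4602661132812, 450.4613342285156), (185.8372039794922, 90.98161315917969), 3.686638832092285, 0.55)]
```

```bash
python3 -m pendant '[85,0,0,-12,0, 85,0,0,-15,0, 85,-20,0,0,0, 85,-50,0,0,0, 0,-50,0,0,0, 0,-50,0,0,0, 0,0,-22,-35,0, 0,0,-22,-35,0, 0,0,0,0,0, 0,0,0,0,0, 0,0,0,0,0]'
python3 - <<'E'
from fit import *
o=r.get_obs(); print(o['tcp_pos'],o['grip_width'],o['clock'])
print(phone('wrist')); im,_=save('wrist','w3',s=1.4)
print([(d['location'],d['score']) for d in nets.look_for('catch_left','wrist')])
h=cv2.cvtColor(im,cv2.COLOR_RGB2HSV); m=cv2.inRange(h,(20,110,90),(35,255,255))
n,_,st,c=cv2.connectedComponentsWithStats(m)
for i in range(1,n):
    if st[i,4]>60: print(st[i],c[i],atz(c[i],.0705,'wrist'))
E
```

```text
clock: 9.82
tcp_pos: [0.5205, 0.1161, 0.2325]
orientation: [1.313, 1.138, -1.314]
contact_force: [0.1, -0.8, -0.2]
grip_width: -0.0003
[0.52  0.116 0.233] -0.0002696332521625126 9.825
[((566.93017578125, 117.45162963867188), (105.55879974365234, 153.95465087890625), 85.70096588134766, 0.7), ((554.6685180664062, -29.60123062133789), (74.56488800048828, 120.90629577636719), 81.77043914794922, 0.62)]
[([0.5693, 0.1175, 0.0722], 0.73)]
[244 165  25  25 470] [256.013 176.706] [[0.519 0.118 0.071]]
[ 162  236   31   55 1022] [177.518 262.97 ] [[0.428 0.041 0.071]]
```

View pics/w3.png

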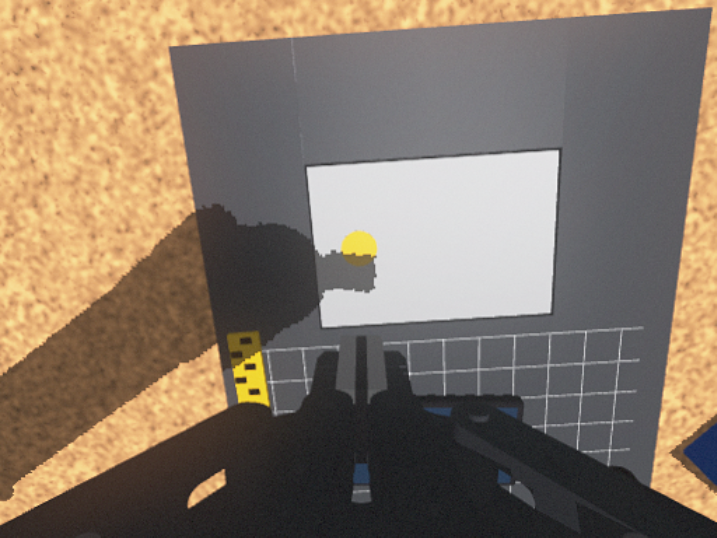

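The yellow spot at (359,248) is fully visible and 2 mm from the tool axis. The phone is off the lid.

```bash
python3 -m pendant '[0,40,-2,-2,0, 0,50,0,0,0, 0,40,0,0,0, 0,22,0,0,0, 0,5,0,0,0, 0,3,0,0,0, 0,0,0,0,0, 0,0,0,0,0]'
```

```text
clock: 11.02
tcp_pos: [0.519, 0.1197, 0.0732]
orientation: [1.313, 1.138, -1.311]
contact_force: [0.5, -0.9, -0.2]
grip_width: 0.0
```

```bash
python3 -m pendant '[0,3,0,0,0, 0,2,0,0,0, 0,1,0,0,0, 0,1,0,0,0, 0,0,0,0,0, 0,0,0,0,0]'
```

```text
clock: 11.78
tcp_pos: [0.5192, 0.1198, 0.0664]
orientation: [1.313, 1.138, -1.311]
contact_force: [-1.5, -1.3, 10.5]
grip_width: 0.0002
```

```bash
python3 -m pendant '[0,1,0,0,0, 0,0,0,0,0, 0,0,0,0,0]'; python3 -m pendant '[0,-10,0,0,0, 0,-30,0,0,0, 0,-50,0,0,0, 0,-50,0,0,0, 0,-40,0,0,0, 0,0,-15,-50,0, 0,0,-15,-50,0, 0,0,0,0,0, 0,0,0,0,0, 0,0,0,0,0, 0,0,0,0,0]'
python3 - <<'E'
from fit import *
print(r.get_obs()['clock'],phone('side')); save('scene','s3',(110,120,370,300),3); save('side','d3',(150,100,400,280),3)
for n in ('loupe','scale','black_box'):print(n,[d['location'] for d in nets.look_for(n,'scene')][:3])
E
```

```text
clock: 12.15
tcp_pos: [0.5193, 0.1198, 0.0656]
orientation: [1.313, 1.138, -1.311]
contact_force: [-2.3, -1.8, 12.1]
grip_width: -0.0001
clock: 13.52
tcp_pos: [0.503, 0.2216, 0.2442]
orientation: [1.313, 1.138, -1.314]
contact_force: [-0.9, -0.3, -0.9]
grip_width: -0.0001
13.525 [((536.6491088867188, -26.806575775146484), (74.69060516357422, 147.04966735839844), 81.83700561523438, 0.86), ((613.2907104492188, 450.1365051269531), (187.1733856201172, 91.48218536376953), 3.5271449089050293, 0.75)]
loupe [[0.6995, -0.0918, 0.0942], [0.5853, -0.202, 0.0701]]
scale [[0.4288, -0.0056, 0.0727], [0.5573, -0.0277, 0.0769]]
black_box [[0.6271, -0.4678, 0.0453], [0.5591, -0.2091, 0.1122], [0.8477, -0.132, 0.049]]
```

View pics/s3.png

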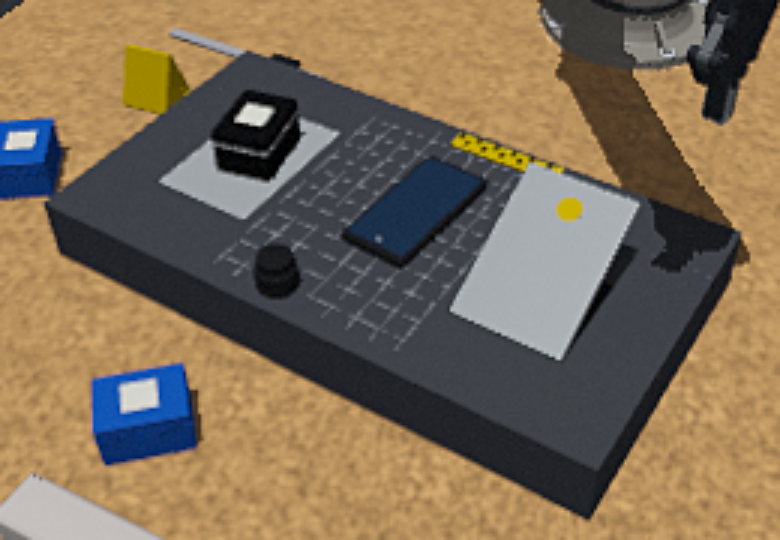

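View pics/d3.png

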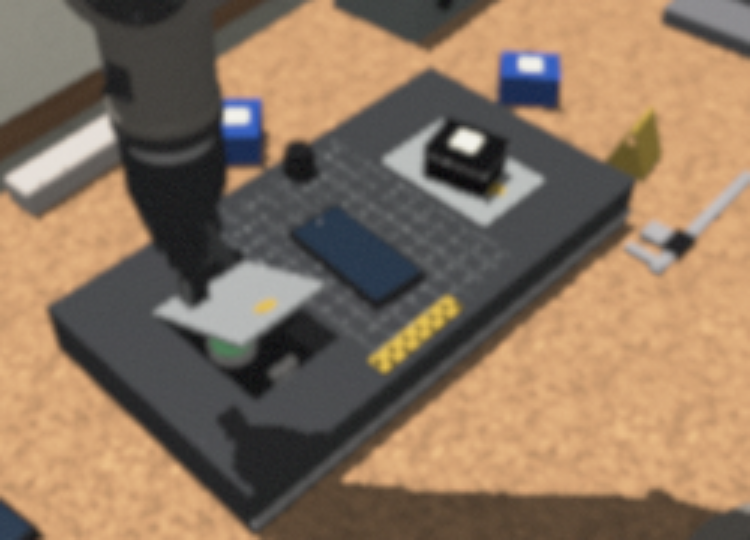

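The left lid is ajar, with its spot at (569,209). The phone is flat on the grid at (415,210), and the right lid is shut with the box still on it. I'm handing in.

```bash
python3 -c "
from bench import r
o=r.get_obs();print(o['clock'],o['contact_force'],abs(o['qvel']).max());r.hand_in()"
```

```text
13.875 [-0.38085128 -0.24259169  0.7780323 ] 0.0019862231775592126
the job is handed in; nothing more can be done
```

I pushed the phone off the left lid with the open fingers, then pressed the lid's yellow spot with the shut fingers. The press went about 5 mm down, at 12 N. I raised the finger and handed in at 13.9 s.

Last checks, from the scene and side pictures and the networks:
- **Phone:** it lies flat on the grid. Its centre is about 29 mm left of the board's middle line, and by calculation its ends are within about 35 mm of that line. It is clear of both lids.
- **Left lid:** it stands ajar. I judged this by eye and did not measure the angle.
- **Right lid and the rest:** the right lid is shut with the black box still on it. In the pictures, the scale, loupe, marker and blue look-alikes look unmoved. I did not check the tape and cup again in the last crops.
- **Robot:** it was still and clear of everything, with under 1 N at the wrist.

Two readings disagreed:
- **Phone position:** while the arm partly hid the phone, the scene, side and wrist cameras differed by up to 15 mm. The last, clear side view gave its true size.
- **Scale position:** the last reading differed from the first by 16 mm along the scale's length, because the raised lid now hides one end of it. The picture shows no sign that it moved.

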